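# Catch and lower the lid of the pH-meter case

### The job

The lid of the pH-meter case leans back wide open. Reach over it and tip it forward with your fingers so that it starts to fall; catch it from below on the outside of your fingers while it is still clearly open and keep it still there for a moment; then lower it gently on your fingers until it is fully shut, without letting it slam, and come away. Only touch the lid lightly, never pinch it, and leave the bottle, the cup and the brush alone.

Things in the scene. Friction and masses are not known exactly. Their poses are not given: they have to be found in the camera images.
- case: Grey plastic meter case fixed to the table, 120 mm deep (its x) x 220 mm wide (its y) x 90 mm high, open on top; black foam, yellow meter and glass electrodes inside, below the rim. Origin: centre of its underside, on the table (z = 0). Its -x face is the front, turned roughly to the robot; the lid's hinge runs along its y at the far (+x) top edge. Position and yaw vary.
- lid (a joint): Opening angle of the blue lid (rad): 0 = shut, level on the rim; grows as it swings up and back; 1.8 = leaning back on its stop, where it starts (within 0.1). It balances at about 1.52; tipped below about 1.47 it falls shut by itself, slowly at first, braked by a worn hinge damper (0.2 N m per rad/s): some 4 to 5 s in all, about 0.8 rad/s near the end.
- lid_hinge (a point): Point on the hinge axis, mid width, at the lid's underside: 90 mm above the table, 60 mm behind (+x of) the case's centre. The lid is a flat plate, 145 mm from hinge to front edge, 226 mm wide, 8 mm thick, about 0.25 kg (varies); 1 to 2 N at the edge moves it slowly, faster takes more.
- lid_edge (a point): Middle of the lid's front edge (white strip, 8 mm), on its underside, 145 mm from the hinge. About 230 mm above the table while open; when shut it juts 25 mm beyond the case's front wall, 90 mm above the table with free space below, so fingers can stay under it until it is shut.
- brine_bottle: Bystander: amber glass bottle standing left (+y) of the case, 54 mm diameter, 130 mm high, loose. Origin: centre of its underside.
- steel_cup: Bystander: open steel cup standing right (-y) of the case, 72 mm across, 80 mm high, loose. Origin: centre of its underside.
- brush: Bystander: brush, 200 mm long, lying on the table right (-y) of the case, beyond the cup. Origin: middle of its underside; its x axis runs along the handle.

How it is judged:
On the way, in this order (a step that is already met when the one before it is completed fails the run):
1. the lid is tipped forward past upright, below 1.45 rad (value of joint lid below 1.45 rad).
2. the falling lid is caught on the fingers and kept still (under 0.1 rad/s) for 0.3 s while open between 0.3 and 1.3 rad (value of joint lid between 0.3 and 1.3 rad and velocity of joint lid between -0.1 and 0.1 rad/s and contact force between the fingers and lid above 0.2 N), for 0.3 s.
3. the lid is lowered shut (value of joint lid below 0.03 rad), for 0.2 s.
At the end, for the whole second after the job is handed in: The lid lies fully shut (within 0.03 rad, 4 mm at its front edge) and at rest (value of joint lid below 0.03 rad and velocity of joint lid between -0.05 and 0.05 rad/s); the robot touches nothing.
It fails at once if the lid slams: it closes faster than 0.6 rad/s between 0.12 and 0.04 rad (the last 6 mm at the front edge are free) (value of joint lid between 0.04 and 0.12 rad and velocity of joint lid below -0.6 rad/s).
It fails at once if the lid is pinched or pushed hard (over 15 N from the fingers) (contact force between the fingers and lid above 15 N).
It fails at once if a bystander is lifted, carried or shifted by more than 15 mm (distance of any of brine_bottle, steel_cup, brush from where it was at the start of the episode above 0.015 m).
It also fails if it takes over 51 s, if anything falls off the work surface, if the arm or the gripper's body presses on something with over 40 N, if the wrist force passes 120 N, or if a joint passes its speed limit or range.

### The arm

A 6-joint arm with a two-finger parallel gripper is mounted at the origin on the work surface. World frame = base frame: x ahead of the robot, y to its left, z up, the work surface at z = 0. Lengths are in m, angles in rad, forces in N, time in s.
With the tool pointing down it reaches from about 0.4 to 0.825 m from the base axis. Payload 7 kg.
Tool frame: the origin (TCP) lies at the very end of the fingers, on their centre line; the grasp point (between the pads) lies 19 mm behind it (arm.pinch_z is the z of the grasp point in the tool frame, in m); z points along the fingers, y is the direction in which the jaws open and shut (so a half turn about z gives the same grasp; the last joint's range is limited). The gripper opens to 88 mm and grips with 3 to 60 N. Pads are 19 mm wide; open, the fingers measure 130 mm over their backs; the gripper's body (78 mm by 193 mm) begins 47 mm behind the grasp point.
Start: joints at [1.574, 0.359, 0.012, 0, -1.224, -0.288], TCP at [0.19, 0.648, 0.227] pointing down, gripper open.
Joint ranges: [-3.07, 3.07], [-1.43, 2.12], [-1.02, 1.25], [-3.03, 1.67], [-3.05, -0], [-3.03, 3.03]. Speed limits (rad/s): [2.39, 2.39, 3.01, 3.14, 3.14, 3.14].

### API

Orientations are given as [roll, pitch, yaw] about the fixed x, y, z axes, in that order (R = Rz(yaw) Ry(pitch) Rx(roll)).
In Python, from station import arm gives the robot as it stands.
- The arm moves only by the tool drive_tool, never from a script. Its argument "targets" is a list of rows, each a list of 6 numbers: the shift along the world's x, y, z in units of 0.04 m (1.0 is 0.04 m), then the turn, a rotation vector about the world's x, y, z in units of 6 degrees (1.0 is 6 degrees). In form: [[x, y, z, wx, wy, wz], ...]. A call has 1 to 5 rows; each row shifts and turns the commanded pose from where the row before left it; what a row does not reach is not made up. A row lasts 1/8 s, in which the tool goes at most 62.5 mm and 10.7 degrees, less where a joint would pass 70% of its speed; a pose out of reach is approached as far as the arm can. A call with a number of a shift or a turn outside -1 to 1 is refused whole. A call with a gripper value outside its range is refused whole. "claw" is the opening, from 0 (shut) to 1 (fully open), set as the call begins (left out, the last holds). The fingers move at their own pace and stop on an object; "newtons" is the grip in N (left out, the last holds). Time passes only in rows, so rows that do not move let the fingers close. It gives the time, the measured TCP pose, the force and the opening at its end, in the units of the state.
- arm.get_state(): the state, without advancing time (a new reading comes with each control period).
- arm.grab_frame(name): name is "scene" or "top" or "wrist"; returns (picture, depth): 480x640x3 uint8, red, green, blue; 480x640 float32, m along the optical axis (not along the pixel's ray), 0 where there is no reading.
- arm.get_calibration(name): a dict with "mtx" (3x3 intrinsics, pixels), "dist_coeffs" ([k1, k2, p1, p2, k3] as OpenCV has them; the pictures are not rectified), "origin" and "rotation" of the camera in the world. Camera axes: x right, y up, looking along -z (the intrinsics and any distortion apply to the point x, -y, -z); pixel columns grow to the right and rows downward; lengths in m; the calibration is good to about 2 mm. A picture is of the moment at which its call begins: read the wrist's pose just before it. get_calibration takes no time and is no camera call; for the wrist camera it gives the pose at the moment of the call.
- arm.job_done(): hands the job in, once; it reports no verdict.
Trained networks look in the newest picture that a camera, given by its name, has taken for a name from the list of things; names that differ only in an ending like _2 or _b are one class to them, and where a whole thing is asked for, a point or a joint stands for the part that bears it (a point fixed in the world has none). Each returns a list of dicts, best first, with "score" (0 to 1); they miss things now and then, are a little off and sometimes report something else, mostly with a low value. They report only what shows in the picture. A call takes as long as a camera call.
- arm.search_frame(target, camera): "point" ([x, y, z] in m, in the coordinates of the camera as it stood for that picture, good to about 4 mm: the middle of the surface that is visible of it).
- arm.cut_out(target, camera): "pixels" (480x640 bool, what is visible of it).
- arm.landmark_of(target, camera): "point" ([x, y, z] in m, in the coordinates of the camera as it stood for that picture, good to about 4 mm: a listed point, or the origin of a listed thing).
The state is a dict: "t": time; "q": joint angles; "qd": joint speeds; "joint_efforts": joint torques, N m; "eef_pos": TCP position; "ee_rot": TCP orientation; "force": force on the tool from outside, world axes, zero at the start; "moment": the same for the moment, N m; "width": finger opening in m.
Only numpy, scipy, OpenCV 4.12 (cv2) and the standard library are available. Lean on these libraries where they do the work, as an engineer would, in place of code of your own. Each camera call takes 0.05 s, during which the arm holds its last target. There are 200 camera calls.

## Working session

There is one attempt and no reset: what is moved stays moved. The work goes in short steps, Python scripts to look and compute and a tool call to move; the robot and the scene stay as the last step left them, time stands still between calls to the robot, and variables do not carry over. Pictures are saved under pics/ and viewed, about 8 in all and at most 12, crops included, and the job is handed in when it is done.

Besides the shell and the picture viewer there is one more tool, called after "Call:" by a JSON object that holds its "fn" and its "kwargs". drive_tool: Moves the arm, as the interface text tells. Shifts and turns lie within -1 to 1; 1 stands for 0.04 m of shift or 6 degrees of turn. Its arguments: {"type":"object","properties":{"targets":{"type":"array"},"claw":{"type":"number"},"newtons":{"type":"number"}},"required":["targets"]}

```bash
mkdir -p pics; cat > h.py <<'E'
from station import arm
import numpy as np, cv2
np.set_printoptions(precision=3,suppress=True)
def w(cam,p,c=None):
    c=c or arm.get_calibration(cam)
    return np.array(c["rotation"])@np.array(p)+np.array(c["origin"])
def st():
    s=arm.get_state(); print("t",round(s["t"],2),"p",np.array(s["eef_pos"]),"rpy",np.array(s["ee_rot"]),"F",np.array(s["force"]),"w",s["width"],"q",np.array(s["q"]))
def look(cam,name):
    im,d=arm.grab_frame(cam); cv2.imwrite("pics/"+name,cv2.cvtColor(im,cv2.COLOR_RGB2BGR)); return im,d
def lm(n,cam,k=2):
    for r in arm.landmark_of(n,cam)[:k]: print(cam,n,round(r["score"],2),w(cam,r["point"]))
E
python3 - <<'E'
from h import *
st()
for cam in("scene","top"):
    look(cam,cam+"0.png")
    for n in("case","lid_hinge","lid_edge","brine_bottle","steel_cup","brush"): lm(n,cam)
E
```

```text
t 0.0 p [0.19  0.647 0.226] rpy [ 3.14  -0.    -0.285] F [-0.166  0.299 -0.511] w 0.08752806930725054 q [ 1.574  0.359  0.011 -0.    -1.224 -0.288]
scene case 0.66 [ 0.16  -1.388 -0.368]
scene lid_hinge 0.62 [ 0.286 -1.262 -0.242]
scene lid_edge 0.62 [ 0.42  -1.128 -0.108]
scene brine_bottle 0.64 [ 0.276 -1.272 -0.252]
scene steel_cup 0.57 [ 0.072 -1.476 -0.456]
scene steel_cup 0.32 [ 0.156 -1.392 -0.372]
scene brush 0.91 [-0.009 -1.557 -0.537]
top case 0.8 [1.792 1.365 2.323]
top lid_edge 0.88 [1.498 1.071 2.029]
top brine_bottle 0.66 [1.76  1.333 2.292]
top steel_cup 0.88 [1.815 1.388 2.347]
top steel_cup 0.44 [1.787 1.36  2.318]
top brush 0.82 [1.827 1.4   2.359]
```

View pics/scene0.png

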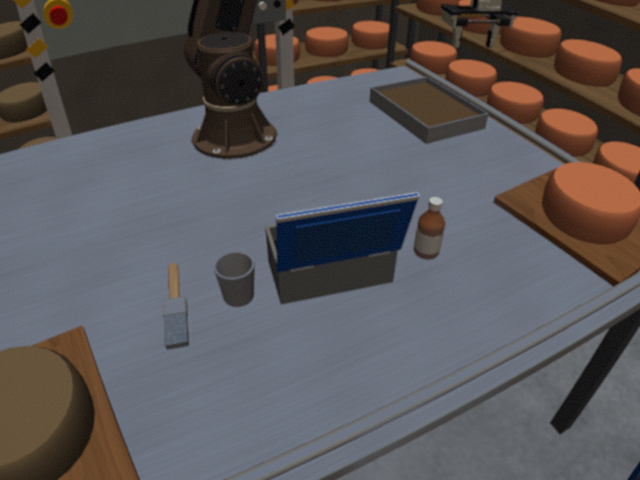

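View pics/top0.png

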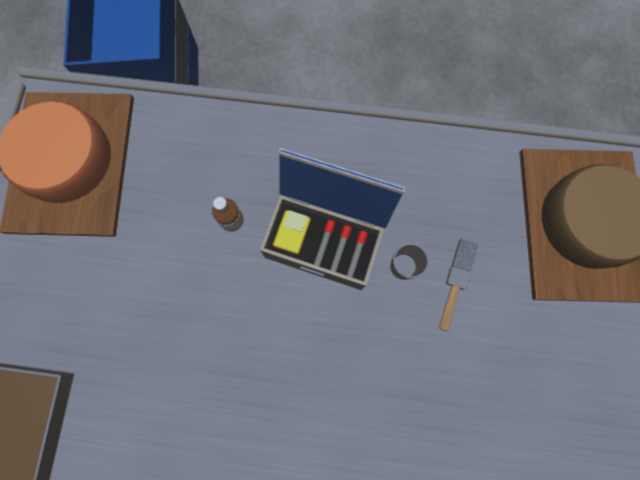

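The scene view shows the case at about (335,250) from behind, with the bottle at (430,230) and the cup at (237,278). In the top view the case is at (322,242), the lid edge runs (280,153) to (400,188), the bottle is at (226,210) and the cup at (405,265). The calibration's rotation is evidently an rpy vector rather than a matrix, so I'll fix the helper.

```bash
sed -i 's/^import numpy as np, cv2/import numpy as np, cv2\nfrom scipy.spatial.transform import Rotation as Ro/; s/return np.array(c\["rotation"\])@np.array(p)/R=np.array(c["rotation"]); R=Ro.from_euler("xyz",R).as_matrix() if R.shape==(3,) else R\n    return R@np.array(p)/' h.py
python3 - <<'E'
from h import *
c=arm.get_calibration("top");print(c); print(arm.get_calibration("scene"))
ims={}
for cam in("scene","top"):
    im,d=arm.grab_frame(cam)
    for n in("case","lid_hinge","lid_edge","brine_bottle","steel_cup","brush"): lm(n,cam,1)
    m=[r for r in arm.cut_out("lid",cam)][:1]
    if m:
        px=m[0]["pixels"]; c=arm.get_calibration(cam)
        v,u=np.nonzero(px&(d>0)); z=d[v,u]
        n_=cv2.undistortPoints(np.c_[u,v].astype(float)[:,None],np.array(c["mtx"]),np.array(c["dist_coeffs"]))[:,0]
        P=np.c_[n_[:,0]*z,-n_[:,1]*z,-z]
        R=Ro.from_euler("xyz",c["rotation"]).as_matrix() if np.shape(c["rotation"])==(3,) else np.array(c["rotation"])
        P=P@R.T+np.array(c["origin"])
        # plane
        for _ in range(5):
            mu=P.mean(0);nn=np.linalg.svd(P-mu,full_matrices=False)[2][2]; e=abs((P-mu)@nn); P=P[e<max(.004,2*np.std(e))]
        print(cam,"lid n",nn,"mean",mu,"min",P.min(0),"max",P.max(0),len(P),np.std((P-mu)@nn))
        top=P[P[:,2]>P[:,2].max()-.012]; print("top strip",top.mean(0),top.min(0),top.max(0), "dir",np.linalg.svd(top-top.mean(0),full_matrices=False)[2][0])
E
```

```text
{'mtx': array([[435.949,   0.   , 313.077],
       [  0.   , 435.949, 235.527],
       [  0.   ,   0.   ,   1.   ]]), 'dist_coeffs': array([-0.009,  0.   ,  0.   ,  0.   ,  0.   ]), 'origin': array([ 0.405, -0.022,  0.937]), 'rotation': array([ 0.226,  0.003, -1.445])}
{'mtx': array([[493.573,   0.   , 321.243],
       [  0.   , 493.573, 239.228],
       [  0.   ,   0.   ,   1.   ]]), 'dist_coeffs': array([-0.141,  0.   ,  0.   ,  0.   ,  0.   ]), 'origin': array([ 1.201, -0.348,  0.672]), 'rotation': array([ 0.863, -0.008,  1.097])}
scene case 0.68 [ 0.594 -0.014 -0.003]
scene lid_hinge 0.91 [ 0.654 -0.026  0.088]
scene lid_edge 0.68 [ 0.692 -0.035  0.23 ]
scene brine_bottle 0.81 [ 0.633  0.193 -0.004]
scene steel_cup 0.58 [ 0.576 -0.195  0.   ]
scene brush 0.63 [ 0.548 -0.307 -0.004]
scene lid n [ 0.956 -0.195 -0.22 ] mean [ 0.68  -0.037  0.168] min [ 0.639 -0.145  0.087] max [0.717 0.08  0.232] 7100 0.0015282065833834282
top strip [ 0.692 -0.039  0.226] [ 0.668 -0.145  0.22 ] [0.717 0.076 0.232] dir [-0.198 -0.98   0.002]
top case 0.86 [ 0.593 -0.013 -0.003]
top lid_hinge 0.91 [ 0.648 -0.025  0.092]
top lid_edge 0.81 [ 0.687 -0.033  0.232]
top brine_bottle 0.64 [0.629 0.191 0.001]
top steel_cup 0.89 [ 0.578 -0.194 -0.   ]
top brush 0.61 [ 0.545 -0.308 -0.003]
top lid n [-0.953  0.194  0.231] mean [ 0.67  -0.031  0.172] min [ 0.631 -0.143  0.089] max [0.71  0.083 0.236] 5178 0.0009194162948884635
top strip [ 0.684 -0.034  0.23 ] [ 0.66  -0.143  0.224] [0.71  0.078 0.236] dir [-0.2   -0.98  -0.001]
```

Call:
{"fn": "drive_tool", "kwargs": {"targets": [[0.4,-0.95,0.3,0,0,0.81],[0.4,-0.95,0.2,-0.1,-0.49,0],[0.4,-0.95,0.2,-0.1,-0.49,0],[0.4,-0.95,0.1,-0.1,-0.49,0],[0.4,-0.95,0.1,-0.1,-0.49,0]], "claw": 0}}

```text
t: 2.12
eef_pos: [0.2702, 0.4567, 0.263]
ee_rot: [-3.141, -0.211, -0.2]
force: [-0.0, 0.0, 0.5]
width: 0.0427
```

Call:
{"fn": "drive_tool", "kwargs": {"targets": [[0.4,-0.95,0.1,-0.1,-0.49,0],[0.4,-0.95,0.1,-0.1,-0.49,0],[0.4,-0.95,0.1,-0.1,-0.49,0],[0.4,-0.95,0.1,-0.1,-0.49,0],[0.4,-0.95,0.1,-0.1,-0.49,0]]}}

```text
t: 2.75
eef_pos: [0.3501, 0.2666, 0.2829]
ee_rot: [-3.141, -0.473, -0.2]
force: [0.6, 0.0, 0.7]
width: 0.0004
```

Call:
{"fn": "drive_tool", "kwargs": {"targets": [[0.4,-0.95,0.1,-0.1,-0.49,0],[0.4,-0.95,0.1,-0.1,-0.49,0],[0.4,-0.95,0.1,-0.1,-0.49,0],[0.4,-0.95,0.1,-0.1,-0.49,0],[0.4,-0.95,0.1,-0.1,-0.49,0]]}}

```text
t: 3.38
eef_pos: [0.435, 0.0848, 0.3271]
ee_rot: [3.133, -0.709, -0.2]
force: [0.5, 0.3, -0.2]
width: 0.0005
```

```bash
python3 - <<'E'
from h import *
st(); look("scene","s1.png"); R=Ro.from_euler("xyz",arm.get_state()["ee_rot"]).as_matrix(); print(R)
E
```

```text
t 3.38 p [0.435 0.085 0.327] rpy [ 3.133 -0.709 -0.2  ] F [ 0.541  0.286 -0.162] w 0.00045919868962766624 q [ 1.19  -0.465 -1.016  0.827 -1.059 -0.261]
[[ 0.743 -0.208  0.637]
 [-0.153 -0.978 -0.141]
 [ 0.652  0.007 -0.758]]
```

Call:
{"fn": "drive_tool", "kwargs": {"targets": [[0.4,-0.8,0,0,0,0],[0.4,-0.9,0,0,0,0]]}}

```text
t: 3.68
eef_pos: [0.4678, 0.0176, 0.3294]
ee_rot: [3.131, -0.705, -0.199]
force: [0.6, 0.8, 0.1]
width: 0.0007
```

```bash
python3 - <<'E'
from h import *
st()
E
```

```text
t 3.67 p [0.468 0.018 0.329] rpy [ 3.131 -0.705 -0.199] F [0.63  0.839 0.091] w 0.0006758929828793152 q [ 0.842 -0.459 -1.016  0.867 -0.833 -0.02 ]
```

Call:
{"fn": "drive_tool", "kwargs": {"targets": [[0.8,0,0,0.1,0.5,0],[0,0,0.5,0.1,0.5,0]]}}

```text
t: 3.92
eef_pos: [0.4998, 0.0151, 0.3472]
ee_rot: [3.126, -0.593, -0.203]
force: [0.4, -1.1, 1.3]
width: 0.0004
```

```bash
cat > kin.py <<'E'
from h import *
def fk(q,p):
    # p: a1,h,L1,a3,L2,d,lat, psi(q6 offset)
    a1,h,L1,a3,L2,d,lat,psi=p
    R1=Ro.from_euler("z",q[0]); f=q[1]-q[2]
    Rf=R1*Ro.from_euler("y",f)            # forearm: x along, pitched down f
    pos=R1.apply([a1,-lat,h])+(R1*Ro.from_euler("y",q[1])).apply([0,0,L1])+Rf.apply([L2,0,a3])
    Rt=Rf*Ro.from_euler("x",q[3])*Ro.from_euler("y",-q[4])
    T=Rt*Ro.from_matrix([[0,0,1],[0,1,0],[-1,0,0]])*Ro.from_euler("z",psi[1]*q[5]+psi[0]) # tool z = x of Rt
    return pos+T.apply([0,0,d]),T
E
python3 - <<'E'
from kin import *
st()
s=arm.get_state()
D=[([1.574,.359,.011,0,-1.224,-.288],[.19,.647,.226],[3.14,0,-.285]),([1.19,-.465,-1.016,.827,-1.059,-.261],[.435,.085,.327],[3.133,-.709,-.2]),(s["q"],s["eef_pos"],s["ee_rot"])]
for s4 in(1,-1):
  for q,p,r in D:
    q=np.array(q);q[3]*=s4
    T=fk(q,[0,0,0,0,0,0,0,(0,1)])[1]; print(s4,"z model",T.as_matrix()[:,2],"true",Ro.from_euler("xyz",r).as_matrix()[:,2])
E
```

```text
t 3.92 p [0.5   0.015 0.347] rpy [ 3.126 -0.593 -0.203] F [ 0.404 -1.089  1.276] w 0.0004222171700873213 q [ 0.742 -0.352 -0.816  0.655 -0.86   0.246]
1 z model [ 0.    -0.001 -1.   ] true [-0.    -0.002 -1.   ]
1 z model [-0.555  0.339 -0.759] true [ 0.636 -0.138 -0.759]
1 z model [-0.08   0.553 -0.829] true [ 0.544 -0.128 -0.829]
-1 z model [ 0.    -0.001 -1.   ] true [-0.    -0.002 -1.   ]
-1 z model [ 0.636 -0.138 -0.759] true [ 0.636 -0.138 -0.759]
-1 z model [ 0.544 -0.128 -0.829] true [ 0.544 -0.128 -0.829]
```

```bash
sed -i 's/Ro.from_euler("x",q\[3\])/Ro.from_euler("x",-q[3])/' kin.py; python3 - <<'E'
from kin import *
from scipy.optimize import least_squares as ls
s=arm.get_state()
D=[([1.574,.359,.011,0,-1.224,-.288],[.19,.647,.226],[3.14,0,-.285]),([1.19,-.465,-1.016,.827,-1.059,-.261],[.435,.085,.327],[3.133,-.709,-.2]),([.842,-.459,-1.016,.867,-.833,-.02],[.468,.018,.329],[3.131,-.705,-.199]),(s["q"],s["eef_pos"],s["ee_rot"])]
for sg in(1,-1):
  for q,p,r in D:
    T=fk(q,[0]*7+[(0,sg)])[1]; print(sg,(T.inv()*Ro.from_euler("xyz",r)).as_euler("zyx"))
f=lambda p:np.concatenate([fk(q,list(p)+[(0,1)])[0]-np.array(x) for q,x,r in D])
f2=lambda p:np.r_[f(p),0.003*(p-x0)]
x0=np.array([.1,.4,.45,.0,.45,.25,.19]); r=ls(f2,x0); print(r.x,f(r.x))
E
```

```text
1 [-0.995  0.    -0.001]
1 [-1.05  -0.     0.001]
1 [-1.53  -0.     0.001]
1 [-2.063 -0.    -0.   ]
-1 [-1.571  0.    -0.   ]
-1 [-1.572 -0.     0.001]
-1 [-1.57  -0.     0.001]
-1 [-1.571  0.    -0.   ]
[ 0.695  0.139  0.516 -0.163 -0.183  0.291  0.186] [-0.007  0.002  0.013  0.005  0.012  0.008  0.004 -0.015  0.008 -0.009
  0.    -0.03 ]
```

Call:
{"fn": "drive_tool", "kwargs": {"targets": [[0.9,-0.23,0,0,0,0],[0.9,-0.23,0,0,0,0]]}}

```text
t: 4.18
eef_pos: [0.5728, -0.0009, 0.3495]
ee_rot: [3.13, -0.598, -0.2]
force: [-0.4, 0.3, 0.6]
width: 0.0005
```

```bash
python3 -c "
from h import *
st()"
```

```text
t 4.17 p [ 0.573 -0.001  0.349] rpy [ 3.13  -0.598 -0.2  ] F [-0.426  0.317  0.641] w 0.0004577341682332955 q [ 0.555 -0.212 -0.72   0.642 -0.717  0.394]
```

Call:
{"fn": "drive_tool", "kwargs": {"targets": [[0.9,-0.23,-0.1,0.1,0.5,0],[0.9,-0.23,-0.1,-0.1,-0.5,0],[0.9,-0.23,-0.1,0,0,0]]}}

```text
t: 4.55
eef_pos: [0.6799, -0.0292, 0.3356]
ee_rot: [3.128, -0.596, -0.199]
force: [0.2, 0.3, 0.9]
width: 0.0008
```

```bash
python3 -c "
from h import *
st()"
```

```text
t 4.55 p [ 0.68  -0.029  0.336] rpy [ 3.128 -0.596 -0.199] F [0.19  0.336 0.87 ] w 0.0007898460651948758 q [ 0.377 -0.009 -0.565  0.606 -0.591  0.552]
```

```bash
cat > kin.py <<'E'
from h import *
from scipy.optimize import least_squares as ls
D=[([1.574,.359,.011,0,-1.224,-.288],[.19,.647,.226]),([1.19,-.465,-1.016,.827,-1.059,-.261],[.435,.085,.327]),([.842,-.459,-1.016,.867,-.833,-.02],[.468,.018,.329]),([.742,-.352,-.816,.655,-.86,.246],[.5,.015,.347]),([.555,-.212,-.72,.642,-.717,.394],[.573,-.001,.349]),([.377,-.009,-.565,.606,-.591,.552],[.68,-.029,.336])]
x0=np.array([.1,.4,.45,.0,.45,.25,.0,0.,0.,0])
def fk(q,p):
    a1,h,L1,a3,L2,d,lat,yw,zw,k=p
    R1=Ro.from_euler("z",q[0]); R2=R1*Ro.from_euler("y",q[1]); Rf=R1*Ro.from_euler("y",q[1]-q[2])
    R4=Rf*Ro.from_euler("x",-q[3]); Rt=R4*Ro.from_euler("y",-q[4])
    T=Rt*Ro.from_matrix([[0,0,1],[0,1,0],[-1,0,0]])*Ro.from_euler("z",-q[5]-np.pi/2)
    return R1.apply([a1,lat,h])+R2.apply([k,0,L1])+Rf.apply([L2,0,a3])+Rt.apply([d,yw,zw]),T
f=lambda p:np.concatenate([fk(q,p)[0]-np.array(x) for q,x in D])
best=ls(lambda p:np.r_[f(p),0.002*(p-x0)],x0); P=best.x
E
python3 -c "
from kin import *
print(P);print(f(P).reshape(-1,3))"
```

```text
[ 0.001  0.199  0.601 -0.     0.465  0.378  0.002 -0.194 -0.    -0.002]
[[-0. -0. -0.]
 [-0. -0. -0.]
 [ 0. -0.  0.]
 [-0.  0. -0.]
 [ 0.  0.  0.]
 [ 0. -0. -0.]]
```

```bash
cat > plan.py <<'E'
from kin import *
lo=np.array([-3.07,-1.43,-1.02,-3.03,-3.05,-3.03]);hi=np.array([3.07,2.12,1.25,1.67,0,3.03])
e=np.array([np.cos(-.2),np.sin(-.2),0]);Z=np.array([0,0,1.]);H=np.array([.650,-.0255,.09])
yc=np.cross(Z,e)
def ori(t,al=0,roll=0):
    d=np.cos(al)*e+np.sin(al)*yc
    zt=np.sin(t)*d-np.cos(t)*Z; xt=np.cos(t)*d+np.sin(t)*Z; return Ro.from_matrix(np.c_[xt,np.cross(zt,xt),zt])*Ro.from_euler("z",roll)
def ik(pos,T,seeds):
    b=None
    for s in seeds:
        r=ls(lambda q:np.r_[(fk(q,P)[0]-pos)*5,(fk(q,P)[1].inv()*T).as_rotvec()],np.clip(s,lo+1e-3,hi-1e-3),bounds=(lo,hi))
        if b is None or r.cost<b.cost:b=r
        if b.cost<1e-7:break
    return b.x,b.cost
E
python3 - <<'E'
from plan import *
rng=np.random.default_rng(0)
seeds=[D[5][0],D[3][0],D[1][0],[.3,.4,-.5,.5,-.8,1]]+[rng.uniform(lo,hi) for _ in range(6)]
for al in(-60,-30,0,30):
  for t in(25,35,45,55,65,80):
    T=ori(np.radians(t),np.radians(al)); n=T.as_matrix()[:,0];zt=T.as_matrix()[:,2]
    E=H-.145*e; pos=E-.0095*n+.010*zt
    q,c=ik(pos,T,seeds); print(al,t,"%.1e"%c,q if c<1e-6 else "")
E
```

```text
-60 25 1.1e-19 [ 0.659  0.246 -0.86   0.645 -0.726 -0.879]
-60 35 6.5e-20 [ 0.718  0.3   -0.923  0.828 -0.803 -1.118]
-60 45 2.8e-23 [ 0.775  0.378 -0.957  0.939 -0.908 -1.3  ]
-60 55 2.3e-30 [ 0.83   0.477 -0.969  0.995 -1.024 -1.443]
-60 65 3.7e-17 [ 0.877  0.591 -0.966  1.012 -1.141 -1.559]
-60 80 2.1e-28 [ 0.926  0.78  -0.94   0.996 -1.314 -1.697]
-30 25 1.9e-03 
-30 35 1.5e-02 
-30 45 3.3e-02 
-30 55 5.6e-02 
-30 65 7.0e-02 
-30 80 7.0e-02 
0 25 8.5e-03 
0 35 4.1e-03 
0 45 7.7e-27 [-0.415  0.08  -0.901 -2.447 -0.238 -2.098]
0 55 3.6e-03 
0 65 2.2e-02 
0 80 1.9e-02 
30 25 2.6e-05 
30 35 4.0e-04 
30 45 2.6e-05 
30 55 4.3e-21 [-0.562  0.226 -0.755 -1.745 -0.7   -2.304]
30 65 5.8e-19 [-0.812  0.491 -0.861 -1.9   -1.052 -1.799]
30 80 6.3e-19 [-0.946  0.989 -0.892 -1.909 -1.494 -1.274]
```

```bash
python3 - <<'E'
from plan import *
rng=np.random.default_rng(0)
A=[[.77,.37,-.95,.94,-.9,-1.3],[.3,.3,-.6,.5,-.8,-.5],[.3,.4,-.5,.5,-.8,1]]
B=[[-.56,.22,-.755,-1.75,-.7,-2.3],[-.8,.5,-.86,-1.9,-1.05,-1.8],[-.4,.3,-.6,-1.5,-.8,-1.5],[-.3,.3,-.5,-1,-.8,-1]]
for yo in(0,.05,-.05):
 for al in(-90,-75,-60,-50,-40,15,30,45,60):
  out=[]
  for t in(30,40,50,60,70):
    T=ori(np.radians(t),np.radians(al)); n=T.as_matrix()[:,0];zt=T.as_matrix()[:,2]
    pos=H-.145*e+yo*yc-.0095*n+.010*zt
    q,c=ik(pos,T,A if al<0 else B)
    out.append((t,q[[0,2,3,4,5]].round(2).tolist()) if c<1e-6 else (t,"-"))
  print(yo,al,out)
E
```

```text
0 -90 [(30, [0.65, -0.59, 0.4, -1.02, -1.13]), (40, [0.7, -0.58, 0.46, -1.13, -1.23]), (50, [0.74, -0.55, 0.5, -1.24, -1.3]), (60, [0.77, -0.53, 0.53, -1.35, -1.36]), (70, [0.78, -0.5, 0.55, -1.46, -1.41])]
0 -75 [(30, [0.69, -0.74, 0.55, -0.89, -1.06]), (40, [0.75, -0.76, 0.64, -0.99, -1.2]), (50, [0.8, -0.75, 0.69, -1.1, -1.32]), (60, [0.84, -0.74, 0.73, -1.2, -1.41]), (70, [0.86, -0.73, 0.74, -1.31, -1.48])]
0 -60 [(30, [0.69, -0.9, 0.75, -0.76, -1.01]), (40, [0.75, -0.94, 0.89, -0.85, -1.22]), (50, [0.8, -0.96, 0.97, -0.97, -1.38]), (60, [0.85, -0.97, 1.01, -1.08, -1.5]), (70, [0.9, -0.96, 1.01, -1.2, -1.61])]
0 -50 [(30, [0.65, -1.0, 0.93, -0.67, -0.98]), (40, '-'), (50, '-'), (60, '-'), (70, '-')]
0 -40 [(30, '-'), (40, '-'), (50, '-'), (60, '-'), (70, '-')]
0 15 [(30, '-'), (40, '-'), (50, [-0.42, -0.8, -1.97, -0.39, -2.39]), (60, '-'), (70, '-')]
0 30 [(30, '-'), (40, '-'), (50, [-0.38, -0.7, -1.58, -0.52, -2.63]), (60, [-0.7, -0.81, -1.84, -0.88, -2.04]), (70, [-0.89, -0.89, -1.92, -1.22, -1.59])]
0 45 [(30, '-'), (40, '-'), (50, [-0.4, -0.6, -1.36, -0.71, -2.64]), (60, [-0.
[... 2337 characters left out ...]
.05 -40 [(30, '-'), (40, '-'), (50, '-'), (60, '-'), (70, '-')]
-0.05 15 [(30, '-'), (40, '-'), (50, [-0.49, -0.77, -1.79, -0.42, -2.53]), (60, [-0.89, -0.96, -2.07, -0.93, -1.79]), (70, '-')]
-0.05 30 [(30, '-'), (40, '-'), (50, [-0.5, -0.68, -1.49, -0.6, -2.64]), (60, [-0.79, -0.76, -1.72, -0.9, -2.12]), (70, [-0.96, -0.82, -1.8, -1.18, -1.72])]
-0.05 45 [(30, '-'), (40, '-'), (50, [-0.52, -0.57, -1.29, -0.79, -2.62]), (60, [-0.72, -0.6, -1.46, -1.0, -2.27]), (70, [-0.85, -0.62, -1.55, -1.2, -1.99])]
-0.05 60 [(30, '-'), (40, [-0.32, -0.47, -0.95, -0.82, -2.89]), (50, [-0.51, -0.46, -1.14, -0.97, -2.58]), (60, [-0.66, -0.46, -1.27, -1.13, -2.33]), (70, [-0.76, -0.45, -1.36, -1.29, -2.13])]
```

```bash
cat >> plan.py <<'E'
def rel(p): p=np.atleast_2d(p)-[H[0],H[1],0]; return np.c_[p@e,p@yc,p[:,2]]
def tcp(r): return np.array([H[0],H[1],0])+r[0]*e+r[1]*yc+r[2]*Z
# roll +-90: box tool-x half .0095, tool-y half .021 fingers, body x .039 y .0965
g=lambda a,b,c:np.stack(np.meshgrid(a,b,c),-1).reshape(-1,3)
FIN=g(np.linspace(-.0095,.0095,5),np.linspace(-.021,.021,9),np.linspace(-.066,0,34)); BOD=g(np.linspace(-.039,.039,7),np.linspace(-.0965,.0965,11),np.linspace(-.16,-.066,8))
def theta(pos,T):
    o=[]
    for B in(FIN,BOD):
        X=rel(T.apply(B)+pos); r=np.hypot(X[:,0],X[:,2]-.09); th=np.arctan2(X[:,2]-.09,-X[:,0])
        m=(r<.145)&(abs(X[:,1])<.113)&(X[:,2]>.0)
        o.append((round(th[m].max(),3),X[m][th[m].argmax()].round(3).tolist(),round(r[m][th[m].argmax()],3)) if m.any() else None)
    return o
def links(q):
    R1=Ro.from_euler("z",q[0]);R2=R1*Ro.from_euler("y",q[1]);Rf=R1*Ro.from_euler("y",q[1]-q[2]);Rt=Rf*Ro.from_euler("x",-q[3])*Ro.from_euler("y",-q[4])
    W=R1.apply([0,0,.199])+R2.apply([0,0,.601])+Rf.apply([.465,0,0]); return W,W+Rt.apply([0,-.194,0])
E
python3 - <<'E'
from plan import *
A=[[.8,.37,-.75,.6,-1.1,.2],[.3,.3,-.6,.5,-.8,.5]]
t,al=np.radians(50),np.radians(-75); T=ori(t,al,-np.pi/2)
print("box extents rel", rel(T.apply(FIN)+tcp([0,0,0])).min(0),rel(T.apply(FIN)+tcp([0,0,0])).max(0),rel(T.apply(BOD)+tcp([0,0,0])).min(0),rel(T.apply(BOD)+tcp([0,0,0])).max(0))
for r in([.09,.06,.33],[.09,.06,.21],[.02,.06,.21],[.0,.06,.31],[-.15,.06,.31],[-.15,.06,.16],[-.12,.06,.16],[-.13,.05,.15],[-.14,.05,.12],[-.14,.05,.10],[-.14,.05,.08],[-.14,.05,.07],[-.14,.05,.06],[-.14,.05,.05],[-.20,.05,.05]):
    p=tcp(r);q,c=ik(p,T,A);A=[q]+A[-2:];W,V=links(q)
    print(r,"%.0e"%c,q,"W",rel(W)[0],"V",rel(V)[0],theta(p,T))
s=arm.get_state();print("rot needed",(T*Ro.from_euler("xyz",s["ee_rot"]).inv()).as_rotvec(degrees=True)/6)
E
```

```text
box extents rel [-0.026 -0.015 -0.016] [0.013 0.064 0.059] [-0.085 -0.021 -0.031] [0.041 0.188 0.177]
[0.09, 0.06, 0.33] 2e-30 [ 0.575  0.559 -0.001  0.731 -1.548  0.831] W [-0.133  0.394  0.462] V [0.017 0.339 0.572] [None, None]
[0.09, 0.06, 0.21] 1e-27 [ 0.572  0.636 -0.138  0.747 -1.388  0.687] W [-0.148  0.377  0.357] V [0.017 0.339 0.451] [(np.float64(2.315), [0.096, 0.075, 0.194], np.float64(0.141)), None]
[0.02, 0.06, 0.21] 2e-31 [ 0.646  0.554 -0.278  0.709 -1.379  0.609] W [-0.225  0.367  0.366] V [-0.053  0.339  0.452] [(np.float64(1.813), [0.026, 0.075, 0.194], np.float64(0.107)), None]
[0.0, 0.06, 0.31] 1e-18 [ 0.673  0.454 -0.203  0.679 -1.526  0.707] W [-0.236  0.38   0.455] V [-0.073  0.34   0.552] [None, None]
[-0.15, 0.06, 0.31] 1e-17 [ 0.889  0.284 -0.419  0.545 -1.585  0.543] W [-0.4    0.359  0.475] V [-0.223  0.34   0.552] [None, None]
[-0.15, 0.06, 0.16] 1e-21 [ 0.885  0.44  -0.579  0.568 -1.315  0.377] W [-0.409  0.338  0.347] V [-0.223  0.34   0.402] [None, None]
[-0.12, 0.06, 0.16] 7e-21 [ 0.835  0.466 -0.542  0.603 -1.31   0.406] W [-0.378  0.341  0.343] V 
[... 1231 characters left out ...]
[-0.099, 0.049, 0.186], np.float64(0.138))]
[-0.14, 0.05, 0.06] 8e-22 [ 0.848  0.577 -0.66   0.643 -1.127  0.259] W [-0.402  0.312  0.263] V [-0.213  0.33   0.301] [(np.float64(0.2), [-0.14, 0.088, 0.119], np.float64(0.143)), (np.float64(0.75), [-0.102, 0.059, 0.185], np.float64(0.139))]
[-0.14, 0.05, 0.05] 9e-22 [ 0.847  0.592 -0.665  0.65  -1.11   0.246] W [-0.403  0.31   0.255] V [-0.213  0.33   0.291] [(np.float64(0.131), [-0.14, 0.088, 0.109], np.float64(0.142)), (np.float64(0.73), [-0.105, 0.069, 0.184], np.float64(0.14))]
[-0.2, 0.05, 0.05] 8e-21 [ 0.957  0.556 -0.735  0.567 -1.101  0.195] W [-0.463  0.304  0.263] V [-0.273  0.33   0.291] [None, None]
rot needed [-7.543  5.851 -0.16 ]
```

```bash
cat > srch.py <<'E'
from plan import *
from scipy.optimize import brentq
A=[[.8,.37,-.75,.6,-1.1,.2],[.8,.4,-.85,.8,-1.1,-1]];B=[[-.7,.3,-.8,-1.8,-.9,-2],[-.6,.3,-.6,-1.3,-1,-2]]
BI=g(np.linspace(-.047,.047,9),np.linspace(-.105,.105,13),np.linspace(-.16,-.058,10))
def th(pts,pos,T):
    X=rel(T.apply(pts)+pos); m=(np.hypot(X[:,0],X[:,2]-.09)<.15)&(abs(X[:,1])<.12)&(X[:,0]<0)
    return np.arctan2(X[m,2]-.09,-X[m,0]).max() if m.any() else -9.
def tf(pos,T):
    X=rel(T.apply(FIN)+pos); m=(-X[:,0]<.145)&(abs(X[:,1])<.113)
    return (X[m,2].max()-.09) if m.any() else -1
res=[]
for al in(-85,-75,-65,-58,20,30,40,50):
 for t in(40,50,60,70,80):
  for roll in range(-90,90,15):
   T=ori(np.radians(t),np.radians(al),np.radians(roll))
   for yo in(-.06,-.03,0,.03,.06,.09):
    for eo in(-.15,-.145,-.14,-.135):
     z=.08
     for _ in range(6): z-=tf(tcp([eo,yo,z]),T)
     if not .03<z<.12: continue
     p=tcp([eo,yo,z]); 
     if th(BI,p,T)>-.05: continue
     zb=rel(T.apply(BOD)+p)[:,2].min()
     if zb<.025: continue
     X=rel(T.apply(BI)+p); dB=np.hypot(X[:,0]+.062,X[:,1]-.209).min()-.027; dC=np.hypot(X[:,0]+.038,X[:,1]+.18).min()-.036
     if rel(T.apply(FIN)+p)[:,0].max()>-.125: continue
     if min(dB,dC)<.02: continue
     q,c=ik(p,T,A if al<0 else B)
     if c>1e-7: continue
     res.append((t,al,roll,yo,eo,round(z,3),round(zb,3),round(dB,3),round(dC,3),q.round(2).tolist()))
print(len(res)); 
seen=set()
for r in sorted(res,key=lambda r:-r[6]):
    if r[:3] in seen: continue
    seen.add(r[:3]); print(r)
    if len(seen)>40: break
E
time python3 srch.py
```

```text
155
(50, 20, 0, -0.06, -0.15, np.float64(0.076), np.float64(0.089), np.float64(0.196), np.float64(0.055), [-0.51, 0.11, -0.74, -1.64, -0.49, -2.6])
(60, 20, 0, -0.06, -0.15, np.float64(0.078), np.float64(0.077), np.float64(0.206), np.float64(0.066), [-0.88, 0.34, -0.88, -1.89, -0.9, -1.95])
(50, 20, 15, -0.06, -0.15, np.float64(0.082), np.float64(0.076), np.float64(0.191), np.float64(0.068), [-0.49, 0.09, -0.73, -1.61, -0.47, -2.91])
(60, 30, 0, -0.06, -0.15, np.float64(0.076), np.float64(0.075), np.float64(0.225), np.float64(0.048), [-0.82, 0.34, -0.76, -1.69, -0.92, -2.12])
(50, 30, 15, -0.06, -0.15, np.float64(0.079), np.float64(0.074), np.float64(0.204), np.float64(0.048), [-0.52, 0.15, -0.68, -1.46, -0.61, -2.91])
(50, 20, -15, -0.06, -0.15, np.float64(0.071), np.float64(0.066), np.float64(0.207), np.float64(0.052), [-0.54, 0.13, -0.75, -1.67, -0.51, -2.28])
(70, 20, 0, -0.06, -0.15, np.float64(0.08), np.float64(0.066), np.float64(0.216), np.float64(0.076), [-1.09, 0.75, -0.98, -1.95, -1.28, -1.42])
(70, 30, 0, -0.06, -0.15, np.float64(0.078), np.float64(0.064), np.float64(0.236
[... 4182 characters left out ...]
float64(0.264), np.float64(0.044), [-1.0, 0.77, -0.68, -1.62, -1.39, -1.96])
(80, 50, 15, -0.06, -0.15, np.float64(0.082), np.float64(0.032), np.float64(0.281), np.float64(0.024), [-0.92, 0.73, -0.55, -1.49, -1.41, -2.13])
(60, 20, -30, -0.06, -0.15, np.float64(0.069), np.float64(0.031), np.float64(0.228), np.float64(0.07), [-0.91, 0.4, -0.89, -1.92, -0.93, -1.35])
(60, 40, 45, -0.06, -0.15, np.float64(0.081), np.float64(0.031), np.float64(0.233), np.float64(0.061), [-0.77, 0.35, -0.65, -1.51, -0.98, -3.03])
(60, 30, -30, -0.06, -0.15, np.float64(0.068), np.float64(0.03), np.float64(0.25), np.float64(0.055), [-0.84, 0.38, -0.77, -1.7, -0.93, -1.54])
real	1m10.663s
user	1m10.265s
sys	0m0.291s
```

```bash
cat > sim.py <<'E'
from plan import *
def run(q,pos,T,rows,verbose=True):
    lim=.7*np.array([2.39,2.39,3.01,3.14,3.14,3.14])/8; bad=[]
    for i,r in enumerate(rows):
        pos=pos+np.array(r[:3])*.04; T=Ro.from_rotvec(np.array(r[3:])*6,degrees=True)*T
        qn,c=ik(pos,T,[q]); s=(abs(qn-q)/lim).max()
        if c>1e-8 or s>1: bad.append((i,"%.0e"%c,round(s,2)))
        q=qn
    return q,pos,T,bad
def mk(n,dp,dr):  # n rows: rel shift dp (e,yc,z m), rotvec deg
    w=dp[0]*e+dp[1]*yc+dp[2]*Z; return [np.r_[w/n/.04,np.array(dr)/n/6].round(3).tolist()]*n
E
python3 - <<'E'
from sim import *
s=arm.get_state();q=np.array(s["q"]);p=np.array(s["eef_pos"]);T=Ro.from_euler("xyz",s["ee_rot"]);print(rel(p),T.as_matrix()[:,2])
al=np.radians(25); t1,t2=np.radians(36),np.radians(58)
d=np.cos(al)*e+np.sin(al)*yc; ax=-np.cross(Z,d)
V=ori(0,0); rv=(V*T.inv()).as_rotvec(degrees=True)
for spin in(205,-155):
  A=mk(6,np.array([0.09,-.04,.34])-rel(p)[0],rv); B=mk(35,[0,0,0],[0,0,spin]); C=mk(7,[0,0,0],ax*36)
  q1,p1,T1,b1=run(q,p,T,A);q2,p2,T2,b2=run(q1,p1,T1,B);q3,p3,T3,b3=run(q2,p2,T2,C)
  print(spin,b1,b2,b3,q1,q2,q3,(T3.inv()*ori(t1,al,np.pi)).magnitude())
  T3=ori(t1,al,np.pi); T4=ori(t2,al,np.pi)
  qq,pp,TT=q3,p3,T3
  for r,Tn in(([.09,-.04,.215],T3),([.012,-.04,.215],T3),([.012,-.04,.255],T3),([-.19,-.05,.25],T4),([-.17,-.05,.17],T4),([-.12,-.05,.17],T4),([-.15,-.06,.077],T4),([-.15,-.06,.06],T4),([-.22,-.06,.06],T4)):
    n=8; dr=(Tn*TT.inv()).as_rotvec(degrees=True)
    qq,pp,TT,b=run(qq,pp,TT,mk(n,np.array(r)-rel(pp)[0],dr)); W,V_=links(qq); print(r,b,qq,"V",rel(V_)[0],theta(pp,TT))
print(A[0],C[0])
E
```

```text
[[0.03  0.002 0.336]] [ 0.548 -0.125 -0.827]
205 [] [(17, '3e-04', np.float64(0.27)), (18, '6e-03', np.float64(0.17)), (19, '2e-02', np.float64(0.21)), (20, '4e-02', np.float64(0.26)), (21, '6e-02', np.float64(0.31)), (22, '9e-02', np.float64(0.35)), (23, '1e-01', np.float64(0.38)), (24, '1e-01', np.float64(0.4)), (25, '2e-01', np.float64(0.41)), (26, '2e-01', np.float64(0.41)), (27, '2e-01', np.float64(0.48)), (28, '3e-01', np.float64(0.62)), (29, '3e-01', np.float64(1.0)), (30, '3e-01', np.float64(1.37)), (31, '3e-01', np.float64(0.15)), (32, '3e-01', np.float64(0.03)), (33, '3e-01', np.float64(0.03)), (34, '4e-01', np.float64(0.03))] [(0, '3e-01', np.float64(0.02)), (1, '2e-01', np.float64(0.02)), (2, '2e-01', np.float64(0.02)), (3, '2e-01', np.float64(0.02)), (4, '1e-01', np.float64(0.02)), (5, '1e-01', np.float64(0.02)), (6, '8e-02', np.float64(0.02))] [ 0.152  0.423  0.359 -0.    -1.507  1.219] [-0.114  0.048 -0.793  1.67  -0.001  3.03 ] [-0.114  0.015 -0.782  1.67  -0.     3.03 ] 0.0006381485862916128
[0.09, -0.04, 0.215] [(0, '8e-02', np.float64(0.07)), (1, '8e-02', np.float6
[... 4464 characters left out ...]
  0.37 ] [None, None]
[-0.12, -0.05, 0.17] [] [-0.476 -0.026 -0.657 -1.483 -0.59   0.323] V [-0.41  -0.188  0.369] [(np.float64(0.69), [-0.107, -0.067, 0.178], np.float64(0.138)), None]
[-0.15, -0.06, 0.077] [] [-0.796  0.285 -0.797 -1.755 -0.834  0.996] V [-0.441 -0.197  0.276] [(np.float64(0.001), [-0.144, -0.08, 0.09], np.float64(0.144)), None]
[-0.15, -0.06, 0.06] [] [-0.835  0.365 -0.815 -1.8   -0.87   1.118] V [-0.441 -0.197  0.259] [(np.float64(-0.124), [-0.143, -0.08, 0.072], np.float64(0.144)), None]
[-0.22, -0.06, 0.06] [] [-1.008  0.379 -0.93  -1.726 -0.95   1.265] V [-0.512 -0.197  0.259] [None, None]
[0.21, -0.222, 0.018, 0.209, 0.926, 0.006] [0.0, 0.0, 0.0, 0.201, -0.833, -0.0]
```

```bash
python3 - <<'E'
from sim import *
q0=np.array([.169,.023,-.478,-.092,-.444,-1.433])
for ald in(25,35,45):
 for t1d,t2d in((36,58),(45,58),(52,52),(58,58),(65,65)):
  al=np.radians(ald);T3=ori(np.radians(t1d),al,np.pi);T4=ori(np.radians(t2d),al,np.pi)
  print(ald,t1d,t2d)
  qq,c=ik(tcp([.09,-.04,.33]),T3,[q0,[.1,.1,-.2,-.3,-.6,-1.3]]);pp=tcp([.09,-.04,.33]);TT=T3;print(" start %.0e"%c,qq)
  for r,Tn,n in(([.09,-.04,.215],T3,5),([.012,-.04,.215],T3,5),([.005,-.04,.255],T3,1),([-.01,-.04,.265],T4,5),([-.13,-.05,.25],T4,4),([-.14,-.05,.17],T4,2),([-.12,-.05,.17],T4,1),([-.15,-.06,.077],T4,8),([-.15,-.06,.06],T4,2),([-.22,-.06,.06],T4,4)):
    dr=(Tn*TT.inv()).as_rotvec(degrees=True)
    qq,pp,TT,b=run(qq,pp,TT,mk(n,np.array(r)-rel(pp)[0],dr)); print("  ",r,b if b else "ok",qq[[0,3,4,5]], [x[0] if x else None for x in theta(pp,TT)] if r[0]<-.1 else "")
E
```

```text
25 36 58
 start 3e-29 [ 0.111  0.102 -0.201 -0.123 -0.647 -1.371]
   [0.09, -0.04, 0.215] ok [ 0.107 -0.188 -0.418 -1.293] 
   [0.012, -0.04, 0.215] ok [ 0.168 -0.116 -0.354 -1.406] 
   [0.005, -0.04, 0.255] ok [ 0.176 -0.084 -0.439 -1.446] 
   [-0.01, -0.04, 0.265] [(3, '2e-28', np.float64(1.3)), (4, '3e-24', np.float64(1.5))] [-0.123 -1.031 -0.355 -0.372] 
   [-0.13, -0.05, 0.25] ok [-0.105 -1.004 -0.343 -0.408] [None, None]
   [-0.14, -0.05, 0.17] [(0, '9e-19', np.float64(1.5)), (1, '3e-20', np.float64(1.14))] [-0.491 -1.47  -0.602  0.319] [None, None]
   [-0.12, -0.05, 0.17] ok [-0.476 -1.482 -0.59   0.322] [np.float64(0.691), None]
   [-0.15, -0.06, 0.077] ok [-0.795 -1.754 -0.833  0.994] [np.float64(0.002), None]
   [-0.15, -0.06, 0.06] ok [-0.834 -1.799 -0.869  1.115] [np.float64(-0.123), None]
   [-0.22, -0.06, 0.06] ok [-1.007 -1.725 -0.949  1.263] [None, None]
25 45 58
 start 4e-25 [ 0.089  0.059 -0.289 -0.239 -0.454 -1.251]
   [0.09, -0.04, 0.215] ok [ 0.058 -0.454 -0.29  -1.007] 
   [0.012, -0.04, 0.215] ok [ 0.127 -0.374 -0.213 -1.127] 
   [0.005, -0.04, 0.255] ok [ 0.15
[... 10060 characters left out ...]
03 ]
   [0.09, -0.04, 0.215] ok [-0.479 -1.373 -0.942  0.323] 
   [0.012, -0.04, 0.215] ok [-0.534 -1.387 -0.978  0.395] 
   [0.005, -0.04, 0.255] ok [-0.516 -1.334 -0.982  0.284] 
   [-0.01, -0.04, 0.265] ok [-0.521 -1.321 -0.991  0.265] 
   [-0.13, -0.05, 0.25] ok [-0.663 -1.311 -1.096  0.376] [None, None]
   [-0.14, -0.05, 0.17] ok [-0.732 -1.404 -1.097  0.667] [None, None]
   [-0.12, -0.05, 0.17] ok [-0.707 -1.413 -1.081  0.651] [np.float64(0.714), None]
   [-0.15, -0.06, 0.077] ok [-0.827 -1.489 -1.115  1.024] [np.float64(0.022), None]
   [-0.15, -0.06, 0.06] ok [-0.837 -1.506 -1.116  1.085] [np.float64(-0.096), None]
   [-0.22, -0.06, 0.06] ok [-0.954 -1.45  -1.149  1.208] [None, None]
```

Call:
{"fn": "drive_tool", "kwargs": {"targets": [[0.21,-0.222,0.018,0.209,0.926,0.006],[0.21,-0.222,0.018,0.209,0.926,0.006],[0.21,-0.222,0.018,0.209,0.926,0.006],[0.21,-0.222,0.018,0.209,0.926,0.006],[0.21,-0.222,0.018,0.209,0.926,0.006]]}}

```text
t: 5.18
eef_pos: [0.7219, -0.0727, 0.3406]
ee_rot: [3.141, -0.097, -0.2]
force: [1.4, 1.2, 0.8]
width: 0.0004
```

Call:
{"fn": "drive_tool", "kwargs": {"targets": [[0.21,-0.222,0.018,0.209,0.926,0.006],[0,0,0,0,0,-1],[0,0,0,0,0,-1],[0,0,0,0,0,-1],[0,0,0,0,0,-1]]}}

```text
t: 5.8
eef_pos: [0.7299, -0.0816, 0.3405]
ee_rot: [-3.141, 0.0, -0.622]
force: [0.2, -0.8, 0.1]
width: 0.0004
```

Call:
{"fn": "drive_tool", "kwargs": {"targets": [[0,0,0,0,0,-1],[0,0,0,0,0,-1],[0,0,0,0,0,-1],[0,0,0,0,0,-1],[0,0,0,0,0,-1]]}}

```text
t: 6.42
eef_pos: [0.7299, -0.0816, 0.3405]
ee_rot: [-3.141, 0.0, -1.146]
force: [-0.2, 0.3, -0.9]
width: 0.0004
```

Call:
{"fn": "drive_tool", "kwargs": {"targets": [[0,0,0,0,0,-1],[0,0,0,0,0,-1],[0,0,0,0,0,-1],[0,0,0,0,0,-1],[0,0,0,0,0,-1]]}}

```text
t: 7.05
eef_pos: [0.7299, -0.0816, 0.3405]
ee_rot: [-3.141, -0.0, -1.67]
force: [-0.1, -0.0, -0.2]
width: 0.0004
```

Call:
{"fn": "drive_tool", "kwargs": {"targets": [[0,0,0,0,0,-1],[0,0,0,0,0,-1],[0,0,0,0,0,-1],[0,0,0,0,0,-1],[0,0,0,0,0,-1]]}}

```text
t: 7.68
eef_pos: [0.7299, -0.0815, 0.3405]
ee_rot: [-3.141, -0.0, -2.193]
force: [0.3, 0.1, 0.9]
width: 0.0007
```

Call:
{"fn": "drive_tool", "kwargs": {"targets": [[0,0,0,0,0,-1],[0,0,0,0,0,-1],[0,0,0,0,0,-1],[0,0,0,0,0,-1],[0,0,0,0,0,-1]]}}

```text
t: 8.3
eef_pos: [0.7298, -0.0816, 0.3406]
ee_rot: [-3.141, -0.0, -2.717]
force: [0.2, -0.6, 0.1]
width: 0.0004
```

```bash
python3 - <<'E'
from sim import *
st();s=arm.get_state();T=Ro.from_euler("xyz",s["ee_rot"]);p=np.array(s["eef_pos"]);print(rel(p),(ori(np.radians(36),np.radians(35),np.pi)*T.inv()).as_rotvec(degrees=True)/6)
E
```

```text
t 8.3 p [ 0.73  -0.082  0.341] rpy [-3.141 -0.    -2.717] F [ 0.181 -0.562  0.149] w 0.00036216221232026463 q [ 0.153  0.422  0.359  0.001 -1.508 -1.299]
[[ 0.089 -0.039  0.341]] [ 2.44  -5.485 -0.128]
```

Call:
{"fn": "drive_tool", "kwargs": {"targets": [[0.05,0,-0.1,0.407,-0.914,-0.02],[0.05,0,-0.1,0.407,-0.914,-0.02],[0.05,0,-0.1,0.407,-0.914,-0.02],[0.05,0,-0.1,0.407,-0.914,-0.02],[0.05,0,-0.1,0.407,-0.914,-0.02]]}}

```text
t: 8.93
eef_pos: [0.7398, -0.0817, 0.3212]
ee_rot: [-3.138, 0.528, -2.723]
force: [0.0, 0.6, 0.5]
width: 0.0006
```

Call:
{"fn": "drive_tool", "kwargs": {"targets": [[0,0,-0.3,0.407,-0.914,-0.02],[0,0,-0.6,0,0,0],[0,0,-0.6,0,0,0],[0,0,-0.5,0,0,0],[0,0,0,0,0,0]]}}

```text
t: 9.55
eef_pos: [0.7392, -0.0815, 0.2385]
ee_rot: [-3.141, 0.626, -2.727]
force: [-0.2, -0.9, -0.3]
width: 0.0007
```

```bash
python3 - <<'E'
from sim import *
st();s=arm.get_state();T=Ro.from_euler("xyz",s["ee_rot"]);p=np.array(s["eef_pos"]);print(rel(p),(ori(np.radians(36),np.radians(35),np.pi)*T.inv()).as_rotvec(degrees=True)/6)
look("scene","s2.png")
E
```

```text
t 9.55 p [ 0.739 -0.082  0.239] rpy [-3.141  0.626 -2.727] F [-0.249 -0.944 -0.305] w 0.0007158670337414936 q [ 0.013  0.22  -0.162 -0.393 -0.639 -0.917]
[[ 0.099 -0.037  0.239]] [ 0.016 -0.02  -0.033]
```

View pics/s2.png

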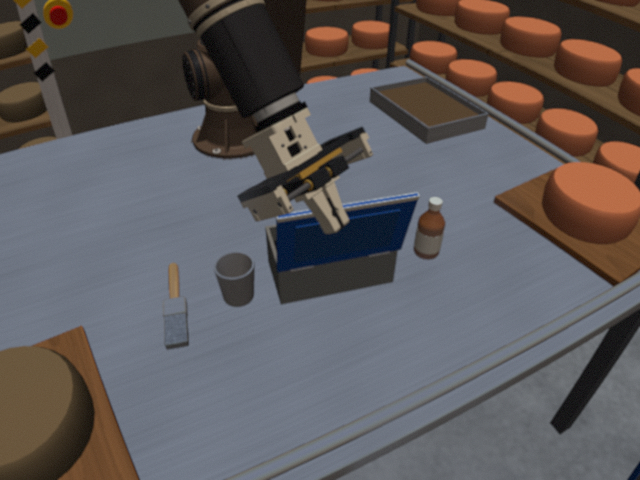

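The fingers are over and behind the lid's top edge, at about (335,222). The bottle and cup are clear.

Call:
{"fn": "drive_tool", "kwargs": {"targets": [[0,0,-0.58,0,0,0],[-0.5,0.1,0,0,0,0],[-0.25,0.05,0,0,0,0],[-0.25,0.05,0,0,0,0]]}}

```text
t: 10.1
eef_pos: [0.7006, -0.0737, 0.219]
ee_rot: [-3.137, 0.631, -2.724]
force: [1.4, -1.0, 2.3]
width: 0.0002
```

Call:
{"fn": "drive_tool", "kwargs": {"targets": [[-0.25,0.05,0,0,0,0],[-0.25,0.05,0,0,0,0]]}}

```text
t: 10.35
eef_pos: [0.6815, -0.0698, 0.2206]
ee_rot: [-3.135, 0.634, -2.724]
force: [-0.1, -0.3, 8.4]
width: 0.0004
```

```bash
cat > lid.py <<'E'
from sim import *
def lidang(cam):
    im,d=arm.grab_frame(cam); c=arm.get_calibration(cam)
    m=(im[...,2].astype(int)>im[...,0]*1.6+20)&(d>0)
    v,u=np.nonzero(m);z=d[v,u]
    n_=cv2.undistortPoints(np.c_[u,v].astype(float)[:,None],c["mtx"],c["dist_coeffs"])[:,0]
    X=rel(np.c_[n_[:,0]*z,-n_[:,1]*z,-z]@Ro.from_euler("xyz",c["rotation"]).as_matrix().T+c["origin"])
    r=np.hypot(X[:,0],X[:,2]-.09);k=(abs(X[:,1])<.115)&(r<.16)&(r>.05)&(X[:,2]>.085)
    X=X[k];th=np.arctan2(X[:,2]-.09,-X[:,0]); 
    return round(float(np.median(th)),3),len(X),round(float(th.std()),3),arm.get_state()["t"]
def rep():
    s=arm.get_state(); print("t",round(s["t"],2),rel(s["eef_pos"])[0],"F",np.array(s["force"]).round(1),"lid",[lidang(c) for c in("scene",)])
E
python3 -c "
from lid import *
rep()"
```

```text
t 10.35 [ 0.04  -0.037  0.221] F [-0.1 -0.3  8.4] lid [(1.728, 5037, 0.055, 10.4)]
```

Call:
{"fn": "drive_tool", "kwargs": {"targets": [[0,0,0.2,0,0,0],[0,0,0.0,0,0,0]]}}

```text
t: 10.65
eef_pos: [0.6797, -0.0696, 0.2261]
ee_rot: [-3.139, 0.629, -2.725]
force: [-1.0, -0.7, -0.2]
width: 0.0002
```

```bash
python3 -c "
from lid import *
rep()
im,d=look('wrist','w1.png'); im2,_=look('scene','s3.png')
a=cv2.imread('pics/s3.png')[140:290,200:440]; cv2.imwrite('pics/s3c.png',np.hstack([cv2.resize(a,(560,350)),cv2.resize(cv2.imread('pics/w1.png'),(240,350))]))"
```

```text
t 10.65 [ 0.038 -0.037  0.226] F [-1.  -0.7 -0.2] lid [(1.709, 5238, 0.054, 10.7)]
```

View pics/s3c.png

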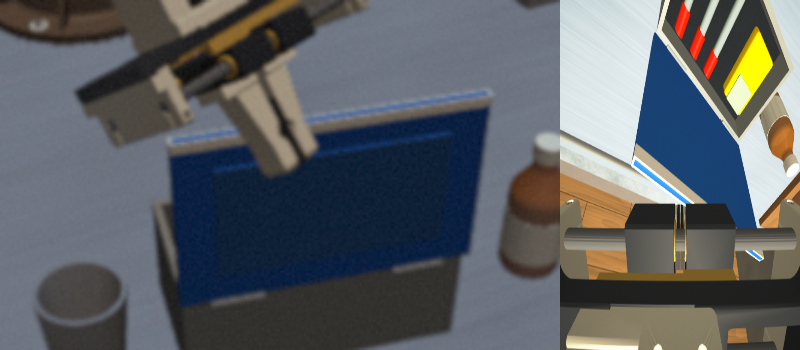

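Call:
{"fn": "drive_tool", "kwargs": {"targets": [[-0.25,0.05,0.04,0,0,0],[-0.25,0.05,0.04,0,0,0]]}}

```text
t: 11.05
eef_pos: [0.6591, -0.0656, 0.2284]
ee_rot: [-3.139, 0.628, -2.726]
force: [-0.4, -0.3, -0.1]
width: 0.0006
```

```bash
python3 -c "
from lid import *
rep()"
```

```text
t 11.05 [ 0.017 -0.037  0.228] F [-0.4 -0.3 -0.1] lid [(1.595, 5734, 0.054, 11.1)]
```

Call:
{"fn": "drive_tool", "kwargs": {"targets": [[-0.25,0.05,0.04,0,0,0],[-0.25,0.05,0.02,0,0,0],[-0.25,0.05,0,0,0,0]]}}

```text
t: 11.48
eef_pos: [0.6291, -0.0595, 0.2313]
ee_rot: [-3.139, 0.629, -2.725]
force: [0.4, -0.1, -0.6]
width: 0.0005
```

```bash
python3 -c "
from lid import *
rep()
s=arm.get_state();q=np.array(s['q']);p=np.array(s['eef_pos']);T=Ro.from_euler('xyz',s['ee_rot'])
rows=[[0,0,.9,0,0,0]]+[[-.72,.08,-.1,.374,-.841,0]]*4+[[-.12,.02,-1,0,0,0]]*2+[[.49,-.1,0,0,0,0]]
q,p,T,b=run(q,p,T,rows);print(b,rel(p),q,theta(p,T),(ori(np.radians(58),np.radians(35),np.pi)*T.inv()).as_rotvec(degrees=True)/6)"
```

```text
t 11.47 [-0.014 -0.037  0.231] F [ 0.4 -0.1 -0.6] lid [(1.407, 6245, 0.054, 11.525)]
[(3, '3e-26', np.float64(1.12)), (4, '1e-30', np.float64(1.16))] [[-0.12  -0.048  0.171]] [-0.541  0.047 -0.589 -1.38  -0.784  0.375] [(np.float64(0.71), [-0.104, -0.063, 0.179], np.float64(0.137)), None] [-0.006  0.016 -0.03 ]
```

Call:
{"fn": "drive_tool", "kwargs": {"targets": [[0,0,0.9,0,0,0],[-0.58,0.065,-0.08,0.3,-0.673,0],[-0.58,0.065,-0.08,0.3,-0.673,0],[-0.58,0.065,-0.08,0.3,-0.673,0],[-0.58,0.065,-0.08,0.3,-0.673,0]]}}

```text
t: 12.15
eef_pos: [0.5362, -0.048, 0.2548]
ee_rot: [-3.138, 0.941, -2.723]
force: [-2.0, -1.3, -2.1]
width: 0.0004
```

```bash
python3 -c "
from lid import *
rep()"
```

```text
t 12.15 [-0.107 -0.045  0.255] F [-2.  -1.3 -2.1] lid [(1.168, 6310, 0.053, 12.2)]
```

Call:
{"fn": "drive_tool", "kwargs": {"targets": [[-0.45,0.05,-0.8,0.3,-0.673,0],[0,0,-1,0,0,0],[0.15,-0.03,-0.4,0,0,0]]}}

```text
t: 12.58
eef_pos: [0.5257, -0.049, 0.1689]
ee_rot: [3.128, 0.98, -2.736]
force: [-0.1, -0.2, 0.3]
width: 0.0004
```

```bash
python3 -c "
from lid import *
rep();s=arm.get_state();print(theta(np.array(s['eef_pos']),Ro.from_euler('xyz',s['ee_rot'])));look('scene','s4.png')"
```

```text
t 12.57 [-0.117 -0.048  0.169] F [-0.1 -0.2  0.3] lid [(0.921, 5953, 0.051, 12.625)]
[(np.float64(0.704), [-0.1, -0.062, 0.175], np.float64(0.131)), None]
```

View pics/s4.png

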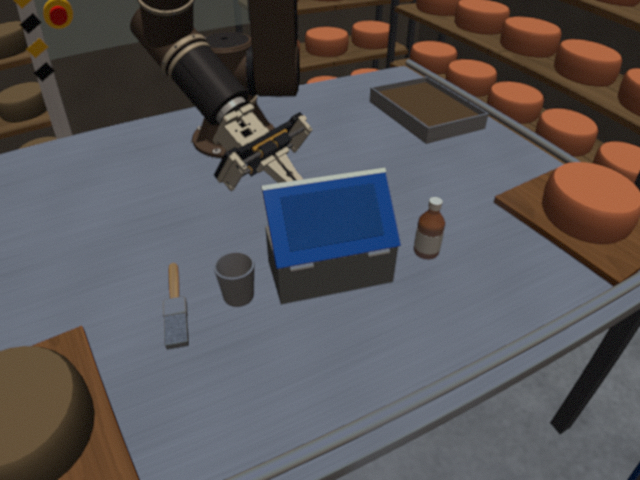

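The lid is about half open and falling, with its front edge from (265,186) to (385,173). The fingers are under the edge at about (290,175), so I'll hold and let it land.

Call:
{"fn": "drive_tool", "kwargs": {"targets": [[0,0,0,0,0,0],[0,0,0,0,0,0],[0,0,0,0,0,0],[0,0,0,0,0,0]]}}

```text
t: 13.18
eef_pos: [0.5269, -0.0483, 0.1717]
ee_rot: [3.134, 0.983, -2.728]
force: [-0.8, 0.1, -1.0]
width: 0.0007
```

```bash
python3 -c "
from lid import *
rep()"
```

```text
t 13.18 [-0.116 -0.047  0.172] F [-0.8  0.1 -1. ] lid [(0.839, 5748, 0.05, 13.225)]
```

Call:
{"fn": "drive_tool", "kwargs": {"targets": [[0,0,0,0,0,0],[0,0,0,0,0,0],[0,0,0,0,0,0],[0,0,0,0,0,0]]}}

```text
t: 13.72
eef_pos: [0.5268, -0.0485, 0.171]
ee_rot: [3.132, 0.982, -2.731]
force: [-0.6, 0.8, 0.3]
width: 0.0003
```

```bash
python3 -c "
from lid import *
rep()
s=arm.get_state();q=np.array(s['q']);p=np.array(s['eef_pos']);T=Ro.from_euler('xyz',s['ee_rot']);A=rel(p)[0]
for n,dr in((16,[-.022,-.016,-.06]),(14,[-.008,-.006,-.035]),(6,[0,0,-.015])):
  for k in range(2):
    q,p,T,b=run(q,p,T,mk(n//2,np.array(dr)/2,[0,0,0]));print(n,b,rel(p)[0],theta(p,T),rel(T.apply(BOD)+p)[:,2].min())
"
```

```text
t 13.72 [-0.116 -0.047  0.171] F [-0.6  0.8  0.3] lid [(0.836, 5745, 0.05, 13.775)]
16 [] [-0.127 -0.055  0.141] [(np.float64(0.514), [-0.126, -0.08, 0.161], np.float64(0.144)), None] 0.14463583898166069
16 [] [-0.138 -0.063  0.111] [(np.float64(0.295), [-0.138, -0.089, 0.132], np.float64(0.144)), None] 0.11455583898166063
14 [] [-0.142 -0.066  0.094] [(np.float64(0.172), [-0.142, -0.092, 0.115], np.float64(0.144)), None] 0.09719583898166066
14 [] [-0.146 -0.069  0.076] [(np.float64(0.042), [-0.145, -0.094, 0.096], np.float64(0.145)), None] 0.07983583898166069
6 [] [-0.146 -0.069  0.069] [(np.float64(-0.009), [-0.145, -0.094, 0.089], np.float64(0.145)), None] 0.0723958389816607
6 [] [-0.146 -0.069  0.061] [(np.float64(-0.06), [-0.145, -0.094, 0.081], np.float64(0.145)), None] 0.0649558389816607
```

Call:
{"fn": "drive_tool", "kwargs": {"targets": [[-0.04,-0.018,-0.05,0,0,0],[-0.04,-0.018,-0.094,0,0,0],[-0.04,-0.018,-0.094,0,0,0],[-0.04,-0.018,-0.094,0,0,0],[-0.04,-0.018,-0.094,0,0,0]]}}

```text
t: 14.4
eef_pos: [0.5187, -0.0522, 0.1536]
ee_rot: [3.132, 0.982, -2.731]
force: [-0.5, 1.2, -0.1]
width: 0.0002
```

Call:
{"fn": "drive_tool", "kwargs": {"targets": [[-0.04,-0.018,-0.094,0,0,0],[-0.04,-0.018,-0.094,0,0,0],[-0.04,-0.018,-0.094,0,0,0],[-0.04,-0.018,-0.094,0,0,0],[-0.04,-0.018,-0.094,0,0,0]]}}

```text
t: 15.02
eef_pos: [0.5107, -0.0558, 0.135]
ee_rot: [3.132, 0.982, -2.73]
force: [-0.1, 0.4, -0.6]
width: 0.0002
```

```bash
python3 -c "
from lid import *
rep();s=arm.get_state();print(theta(np.array(s['eef_pos']),Ro.from_euler('xyz',s['ee_rot'])))"
```

```text
t 15.03 [-0.13  -0.057  0.135] F [-0.1  0.4 -0.6] lid [(0.568, 4940, 0.047, 15.075)]
[(np.float64(0.462), [-0.129, -0.082, 0.154], np.float64(0.144)), None]
```

Call:
{"fn": "drive_tool", "kwargs": {"targets": [[-0.03,-0.014,-0.094,0,0,0],[-0.03,-0.014,-0.094,0,0,0],[-0.03,-0.014,-0.094,0,0,0],[-0.03,-0.014,-0.094,0,0,0],[-0.03,-0.014,-0.094,0,0,0]]}}

```text
t: 15.7
eef_pos: [0.5048, -0.0586, 0.1162]
ee_rot: [3.132, 0.982, -2.73]
force: [-1.5, 1.5, -0.3]
width: 0.0004
```

Call:
{"fn": "drive_tool", "kwargs": {"targets": [[-0.025,-0.012,-0.08,0,0,0],[-0.025,-0.012,-0.08,0,0,0],[-0.025,-0.012,-0.08,0,0,0],[-0.025,-0.012,-0.08,0,0,0],[-0.025,-0.012,-0.08,0,0,0]]}}

```text
t: 16.32
eef_pos: [0.4998, -0.061, 0.1003]
ee_rot: [3.133, 0.982, -2.73]
force: [-0.4, 0.9, -1.6]
width: 0.0007
```

```bash
python3 -c "
from lid import *
rep();s=arm.get_state();print(theta(np.array(s['eef_pos']),Ro.from_euler('xyz',s['ee_rot'])));look('scene','s5.png')
look('top','t5.png');a=cv2.imread('pics/s5.png')[100:320,150:470];b=cv2.imread('pics/t5.png')[150:350,220:460];cv2.imwrite('pics/c5.png',np.hstack([cv2.resize(a,(420,300)),cv2.resize(b,(370,300))]))"
```

```text
t 16.32 [-0.14  -0.065  0.1  ] F [-0.4  0.9 -1.6] lid [(0.313, 4008, 0.044, 16.375)]
[(np.float64(0.223), [-0.141, -0.091, 0.122], np.float64(0.145)), None]
```

View pics/c5.png

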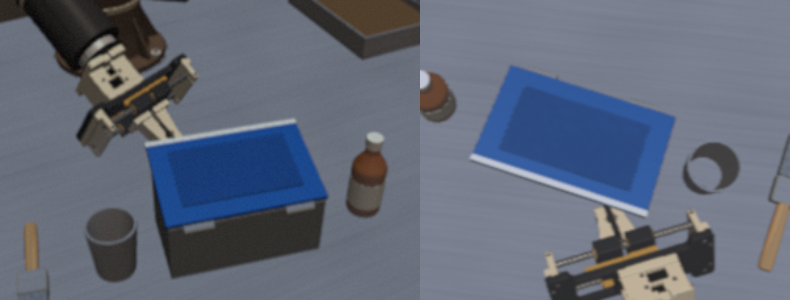

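Call:
{"fn": "drive_tool", "kwargs": {"targets": [[-0.012,0.002,-0.07,0,0,0],[-0.012,0.002,-0.07,0,0,0],[-0.012,0.002,-0.07,0,0,0],[-0.012,0.002,-0.07,0,0,0],[-0.012,0.002,-0.07,0,0,0]]}}

```text
t: 17.1
eef_pos: [0.4975, -0.0606, 0.0862]
ee_rot: [3.132, 0.982, -2.73]
force: [-0.6, 0.3, -1.8]
width: 0.0002
```

Call:
{"fn": "drive_tool", "kwargs": {"targets": [[-0.012,0.002,-0.06,0,0,0],[-0.012,0.002,-0.06,0,0,0],[-0.012,0.002,-0.06,0,0,0],[-0.012,0.002,-0.06,0,0,0],[-0.012,0.002,-0.06,0,0,0]]}}

```text
t: 17.73
eef_pos: [0.495, -0.0601, 0.0742]
ee_rot: [3.132, 0.982, -2.73]
force: [-0.5, 0.5, -2.1]
width: 0.0005
```

```bash
python3 -c "
from lid import *
rep();s=arm.get_state();print(theta(np.array(s['eef_pos']),Ro.from_euler('xyz',s['ee_rot'])))"
```

```text
t 17.73 [-0.145 -0.065  0.074] F [-0.5  0.5 -2.1] lid [(0.111, 3193, 0.04, 17.775)]
[(np.float64(0.027), [-0.144, -0.089, 0.094], np.float64(0.144)), None]
```

Call:
{"fn": "drive_tool", "kwargs": {"targets": [[-0.012,0.002,-0.05,0,0,0],[-0.012,0.002,-0.05,0,0,0],[-0.012,0.002,-0.05,0,0,0],[-0.012,0.002,-0.05,0,0,0],[-0.012,0.002,-0.05,0,0,0]]}}

```text
t: 18.4
eef_pos: [0.4927, -0.0598, 0.0643]
ee_rot: [3.133, 0.982, -2.73]
force: [0.6, 0.2, 0.2]
width: 0.0003
```

```bash
python3 -c "
from lid import *
rep()"
```

```text
t 18.4 [-0.147 -0.065  0.064] F [0.6 0.2 0.2] lid [(0.105, 3154, 0.04, 18.45)]
```

Call:
{"fn": "drive_tool", "kwargs": {"targets": [[-0.012,0.002,-0.05,0,0,0],[-0.012,0.002,-0.05,0,0,0],[-0.012,0.002,-0.05,0,0,0],[0,0,0,0,0,0]]}}

```text
t: 18.95
eef_pos: [0.4911, -0.0595, 0.0582]
ee_rot: [3.131, 0.982, -2.731]
force: [-0.5, -0.1, -0.6]
width: 0.0005
```

```bash
python3 -c "
from lid import *
rep()"
```

```text
t 18.95 [-0.149 -0.065  0.058] F [-0.5 -0.1 -0.6] lid [(0.104, 3147, 0.039, 19.0)]
```

Call:
{"fn": "drive_tool", "kwargs": {"targets": [[-0.4,0.08,0,0,0,0],[-0.5,0.1,0,0,0,0],[-0.5,0.1,0,0,0,0],[-0.4,0.08,0,0,0,0],[-0.2,0.04,0,0,0,0]]}}

```text
t: 19.62
eef_pos: [0.4101, -0.0433, 0.0585]
ee_rot: [3.132, 0.982, -2.732]
force: [-0.0, 0.0, -0.7]
width: 0.0002
```

Call:
{"fn": "drive_tool", "kwargs": {"targets": [[0,0,0,0,0,0],[0,0,0,0,0,0],[0,0,0,0,0,0]]}}

```text
t: 20.0
eef_pos: [0.4116, -0.0436, 0.0584]
ee_rot: [3.133, 0.982, -2.729]
force: [-0.1, -0.6, 0.8]
width: 0.0004
```

```bash
python3 -c "
from lid import *
rep()
for n in('brine_bottle','steel_cup','brush','lid_edge'): lm(n,'scene',1)
look('scene','s6.png');look('top','t6.png');cv2.imwrite('pics/c6.png',np.hstack([cv2.resize(cv2.imread('pics/s6.png'),(400,300)),cv2.resize(cv2.imread('pics/t6.png')[120:360,160:480],(400,300))]))
for n in('brine_bottle','steel_cup','brush','lid_edge'): lm(n,'top',1)"
```

```text
t 20.0 [-0.23  -0.065  0.058] F [-0.1 -0.6  0.8] lid [(0.105, 3158, 0.039, 20.05)]
scene brine_bottle 0.89 [ 0.635  0.191 -0.004]
scene steel_cup 0.7 [ 0.576 -0.192  0.003]
scene brush 0.8 [ 0.549 -0.309 -0.002]
scene lid_edge 0.86 [0.513 0.001 0.091]
top brine_bottle 0.97 [0.631 0.195 0.001]
top brush 0.65 [ 0.551 -0.309 -0.002]
top lid_edge 0.94 [ 0.508 -0.     0.092]
```

View pics/c6.png

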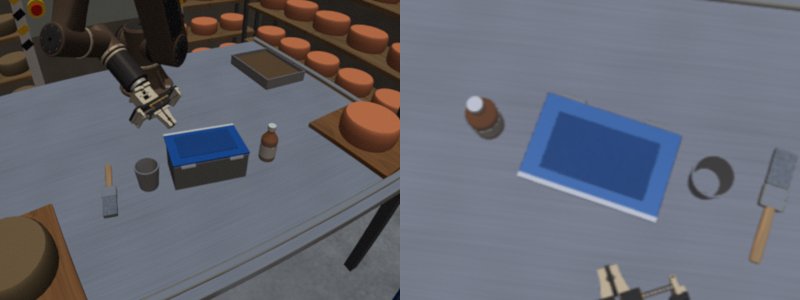

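The lid lies flat on the case. The gripper is clear in front of it, and the bottle, cup and brush are where they started.

```bash
python3 -c "
from station import arm
print(arm.job_done())"
```

```text
the job is handed in; nothing more can be done
None
```

The lid is shut and the job is handed in at about 20 s of robot time; no verdict was reported. I reached over the lid and tipped it to about 1.33 rad. I caught it from below on the closed fingers at about 0.75 rad and held it still for more than half a second. Then I lowered it at about 0.15–0.25 rad/s and backed away horizontally.

**Last checks:**
- **Lid:** its front edge is at z = 0.091–0.092 m (0.090 expected when shut), and its angle reading no longer changed after the fingers left.
- **Robot:** the force reading is only noise and the gripper is about 80 mm clear of the lid.
- **Bystanders:** the bottle and brush read within about 6 mm of where they started. The cup does too, but the last top-camera check missed it, so that rests on the scene camera and the picture.

**What disagreed:**
- **Lid angle:** my camera reading is taken from the lid's outer face, so it reads about 0.08–0.1 rad too high (0.105 when shut). The angles above allow for 0.08 of that.
- **Early contact:** on first contact the tool pressed down on the lid's top edge with about 8 N, under the 15 N limit. I raised it and carried on.

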